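# Menu photo of the double burger

## Robot

A 7-joint arm with a two-finger parallel gripper is mounted at the origin on the work surface. World frame = base frame: x ahead of the robot, y to its left, z up, the work surface at z = 0. Lengths are in m, angles in rad, forces in N, time in s.
With the tool pointing down it reaches from about 0.425 to 0.925 m from the base axis. Payload 6.8 kg.
Tool frame: the origin (TCP) lies midway between the tips of the shut fingers; the grasp point (between the pads) lies 19 mm behind it (r.grip_depth is the distance from the TCP to the grasp point, in m); z points along the fingers, y is the line along which they close (so a half turn about z gives the same grasp; the last joint's range is limited). The gripper opens to 85 mm and grips with 20 to 120 N. Pads are 22 mm wide; open, the fingers measure 114 mm over their backs; the gripper's body (76 mm by 85 mm) begins 54 mm behind the grasp point. The pads swing forward as they close: fully open they stand 13 mm farther back than shut.
Start: joints at [-0.108, 0.477, 0.022, 1.555, -0.011, 1.109, -0.083], TCP at [0.675, 0, 0.231] pointing down, gripper open.
Joint ranges: [-2.96, 2.96], [-0.34, 2.1], [-1.41, 1.46], [0.24, 2.44], [-1.37, 4.51], [0.17, 1.92], [-2.96, 2.96]. Speed limits (rad/s): [2.39, 2.39, 3.14, 3.14, 3.14, 3.14, 3.14].

## Interface

Orientations are given as a rotation vector (axis times angle).
In Python, from workcell import r gives the robot as it stands.
- The arm moves only by the tool carry_out, never from a script. Its argument "motion" is text: rows parted by semicolons, each of 7 numbers parted by spaces: the shift along the tool's x, y, z each as a share of 0.02 m, from -1 to 1, then the turn, a rotation vector about the tool's x, y, z each as a share of 0.08 rad, from -1 to 1, then the closure, from 0 (fully open) to 1 (shut). A call has 1 to 20 rows; each row shifts and turns the commanded pose from where the row before left it, along the tool's axes as they then stand; what a row does not reach is not made up. A row lasts 1/10 s, in which the tool goes at most 50 mm and 8.59 degrees, less where a joint would pass 70% of its speed; a pose out of reach is approached as far as the arm can. A call with a number of a shift or a turn outside -1 to 1 is refused whole. A call with a gripper value outside its range is refused whole. The fingers move at their own pace and stop on an object; the grip force is fixed at half the most. Time passes only in rows, so rows that do not move let the fingers close. It gives the time, the measured TCP pose, the force, the opening and the grip force at its end, in the units of the state.
- r.get_obs(): the state, without advancing time (a new reading comes with each control period).
- r.grab_frame(name): name is "scene" or "side" or "wrist"; returns the picture (480x640x3 uint8, red, green, blue); there is no depth.
- r.camera_model(name): a dict with "fx", "fy", "cx", "cy" (pixels), "eye" and "orientation" of the camera in the world. Camera axes: x right, y down, z forward; pixel columns grow to the right and rows downward; lengths in m; the calibration is good to about 2 mm. A picture is of the moment at which its call begins: read the wrist's pose just before it. camera_model takes no time and is no camera call; for the wrist camera it gives the pose at the moment of the call.
- r.close_job(): hands the job in; it is judged then, once.
Trained networks look in the newest picture that a camera, given by its name, has taken for a name from the list of things; names that differ only in an ending like _2 or _b are one class to them, and where a whole thing is asked for, a point or a joint stands for the part that bears it (a point fixed in the world has none). Each returns a list of dicts, best first, with "confidence" (0 to 1); they miss things now and then, are a little off and sometimes report something else, mostly with a low value. They report only what shows in the picture. A call takes as long as a camera call. They do not tell look-alikes from the thing itself.
- r.boxes_of(camera, name): "point" ([x, y, z] in m, in world coordinates, good to about 4 mm: the middle of the surface that is visible of it).
The state is a dict: "clock": time; "joint_pos": joint angles; "qvel": joint speeds; "joint_torque": joint torques, N m; "tcp_pos": TCP position; "ee_rot": TCP orientation; "ft_force": force on the tool from outside, world axes, zero at the start; "wrist_torque": the same for the moment, N m; "gripper_width": finger opening in m; "gripper_force": force on a finger pad.
Only numpy, scipy, OpenCV 4.12 (cv2) and the standard library are available. Lean on these libraries where they do the work, as an engineer would, in place of code of your own. Each camera call takes 0.05 s, during which the arm holds its last target. There are 200 camera calls.

## Task

Take the menu-board photo: turn the turntable by pushing its knobs round until the double burger stands squarely in front of the camera's lens. Then press the shutter release down to its halfway stop, hold it there for about a second so that the camera focuses, press it fully down to take the picture, and let it come up again. Leave the food and drink standing in their places on the turntable and everything else on the table where it is.

Things in the scene. Friction and masses are not known exactly. Their poses are not given: they have to be found in the camera images.
- rig: photo rig fixed to the table: a plywood plank 560 x 180 x 10 mm carrying the turntable, with a black camera (132 mm wide, top 147 mm above the table) at one end. Origin: on the table under the turntable's axis. Its +x axis points from the turntable's axis straight to the camera's lens. The plank runs from x = -175 to +385 mm of this frame.
- lens (a point): centre of the camera's front lens, on the rig's +x axis, 245 mm from the turntable's axis, 88 mm above the table, facing the turntable
- turntable: black rubber foot of the turntable, fixed on the plank, 200 mm across. Origin: on the turntable's axis, 10 mm above the table. The platter's wooden disc on it (300 mm across, 12 mm thick, top 36 mm above the table) turns freely about this vertical axis with light friction (about 1 N at the rim) and stops soon after it is let go.
- platter (a joint): turn of the wooden platter from its start, rad, positive anticlockwise seen from above; 0 at the start, no stop within a full turn either way
- knob0 (a point): one of three equal dark wooden push knobs that stand on the platter near its rim, 135 mm from the axis and 120 degrees apart, between the things that ride on it: a 16 mm post under a 22 mm ball that is centred 72 mm above the table (top at 83 mm). The point is on the knob's centre line, 64 mm above the table. This knob stands 60 degrees anticlockwise of the double burger's place.
- knob1 (a point): an equal push knob, opposite the double burger's place
- knob2 (a point): an equal push knob, 60 degrees clockwise of the double burger's place
- double_burger: double cheeseburger (two patties) on a small white plate, standing loose on the platter about 82 mm from the axis: plate 110 mm across, bun 88 mm across, 83 mm tall in all (top about 119 mm above the table), 0.26 kg. Origin: centre of the plate's underside.
- single_burger: single hamburger (one patty) on an equal plate, 53 mm tall in all, loose on the platter 120 degrees anticlockwise of the double burger. Origin: centre of the plate's underside.
- drink_cup: white lidded drink cup, 76 mm across at the top, 83 mm tall, loose on the platter 120 degrees clockwise of the double burger. Origin: centre of its underside.
- seat_double (a point): the double burger's place on the platter: a point of the platter's top, 82 mm from the axis, within 8 mm of which it stands at the start; turns with the platter
- seat_single (a point): the single burger's place on the platter: a point of the platter's top, 82 mm from the axis, within 8 mm of which it stands at the start; turns with the platter
- seat_cup (a point): the drink cup's place on the platter: a point of the platter's top, 82 mm from the axis, within 8 mm of which it stands at the start; turns with the platter
- release: the camera's shutter release: a white box 100 x 100 x 45 mm fixed to the table, with one large round black push button on top. Origin: centre of its underside.
- button_top (a point): centre of the top face of the black release button (50 mm across), 67 mm above the table when not pressed; moves with the button, which is pressed straight down, 14 mm in all: 7 mm to the halfway stop, then 7 mm more
- button_first (a joint): first travel of the button, m: 0 released, 0.007 at the halfway stop and beyond. Soft spring: about 1 N to start, 3 N at the halfway stop.
- button_second (a joint): second travel of the button, m: 0 up to and at the halfway stop, 0.007 fully down. It gives way only above about 7 N and is fully down at 10.5 N. The button springs back when let go.
- jar: clear screw-top donation jar with white lid, 100 mm across, 150 mm tall, loose; a bystander. Origin: centre of its underside.
- ketchup: dark red ketchup bottle, 68 mm across, 200 mm tall, loose; a bystander. Origin: centre of its underside.
- mustard: yellow mustard bottle, 60 mm across, 180 mm tall, loose; a bystander. Origin: centre of its underside.
- shaker: small glass salt shaker with steel cap, 44 mm across, 85 mm tall, loose; a bystander. Origin: centre of its underside.
- spatula: spatula, 260 mm long, lying flat along its own x; a bystander
- napkins: steel napkin dispenser, 120 x 160 x 110 mm, loose; a bystander. Origin: centre of its underside.
Not all that is in view belongs to the job. Of the things like the single_burger, leave any that is turquoise; of the rest the larger one is meant.

How it is judged:
On the way, in this order (a step that is already met when the one before it is completed fails the run):
1. the turntable has been turned and stands still with the double burger squarely in front of the lens (y of double_burger in the frame of rig between -0.015 and 0.015 m and x of double_burger in the frame of rig above 0.05 m and velocity of joint platter between -0.1 and 0.1 rad/s), for 0.3 s.
2. with the burger in front of the lens, the button is held at its halfway stop for half a second (all of step 1 and value of joint button_first above 0.005 m and value of joint button_second below 0.003 m), for 0.5 s.
3. the button is then pressed fully down with the burger still in front of the lens (all of step 1 and value of joint button_second above 0.0055 m), for 0.05 s.
At the end, for the whole second after the job is handed in: The double burger is on the camera side, its centre at most 15 mm beside the lens axis (rig x axis), the turntable at rest; the button is up again (each travel under 2 mm); burgers and cup stand upright (0.2 rad) within 30 mm of their places on the platter (all of step 1 and value of joint each of button_first, button_second below 0.002 m and distance between double_burger and seat_double below 0.03 m and distance between single_burger and seat_single below 0.03 m and distance between drink_cup and seat_cup below 0.03 m and angle between each of double_burger, single_burger, drink_cup's own z axis and vertical below 0.2 rad and linear speed of double_burger below 0.02 m/s); the robot touches nothing.
It fails at once if a burger or the cup is lifted, tipped or pushed off its place on the platter (over 30 mm or 0.3 rad) (distance between double_burger and seat_double above 0.03 m or distance between single_burger and seat_single above 0.03 m or distance between drink_cup and seat_cup above 0.03 m or angle between any of double_burger, single_burger, drink_cup's own z axis and vertical above 0.3 rad).
It fails at once if a bystander on the table is moved by more than 40 mm (distance of any of jar, ketchup, mustard, shaker, spatula, napkins from where it was at the start of the episode above 0.04 m).
It also fails if it takes over 51 s, if anything falls off the work surface, if the arm or the gripper's body presses on something with over 40 N, if the wrist force passes 120 N, or if a joint passes its speed limit or range.

## Working session

There is one attempt and no reset: what is moved stays moved. The work goes in short steps, Python scripts to look and compute and a tool call to move; the robot and the scene stay as the last step left them, time stands still between calls to the robot, and variables do not carry over. Pictures are saved under pics/ and viewed, at most 10 in all, crops included, and the job is handed in when it is done.

Besides the shell and the picture viewer there is one more tool, called after ">>>" as a command line: name --argument value ..., lists and objects as JSON in quotes. carry_out: Moves the arm, as the interface text tells. Its arguments: {"type":"object","properties":{"motion":{"type":"string"}},"required":["motion"]}

```bash
mkdir -p pics; python3 - <<'E'
from workcell import r
import cv2,numpy as np
for c in ["scene","side"]:
    im=r.grab_frame(c); cv2.imwrite(f"pics/{c}0.png",im[:,:,::-1])
    for n in ["lens","turntable","knob0","double_burger","single_burger","drink_cup","button_top","release","rig","jar","ketchup","mustard","shaker","spatula","napkins"]:
        print(c,n,[(np.round(d["point"],3).tolist(),round(d["confidence"],2)) for d in r.boxes_of(c,n)])
o=r.get_obs();print(o["clock"],o["tcp_pos"],o["ee_rot"],o["ft_force"])
E
```

```text
scene lens [([0.836, 0.04, 0.01], 0.67)]
scene turntable [([0.604, -0.016, 0.037], 0.85)]
scene knob0 [([0.606, -0.015, 0.037], 0.84)]
scene double_burger [([0.536, 0.044, 0.104], 0.9), ([0.602, -0.021, 0.037], 0.71)]
scene single_burger [([0.641, 0.3, 0.045], 0.83), ([0.609, -0.329, 0.032], 0.63), ([0.532, -0.119, 0.076], 0.56), ([0.604, -0.02, 0.034], 0.29)]
scene drink_cup [([0.646, -0.067, 0.117], 0.7)]
scene button_top [([0.457, 0.388, 0.063], 0.81), ([0.603, -0.02, 0.037], 0.62)]
scene release [([0.47, 0.388, 0.047], 0.64)]
scene rig [([0.832, 0.041, 0.01], 0.86)]
scene jar [([0.495, -0.362, 0.124], 0.61)]
scene ketchup [([0.627, 0.467, 0.124], 0.96)]
scene mustard [([0.595, -0.507, 0.104], 0.85)]
scene shaker [([0.705, -0.351, 0.06], 0.7), ([0.605, -0.02, 0.037], 0.21)]
scene spatula [([0.237, 0.293, 0.008], 0.81)]
scene napkins [([0.83, 0.04, 0.01], 0.68), ([0.418, -0.56, 0.108], 0.58)]
side lens [([0.789, 0.049, 0.006], 0.72)]
side turntable [([0.539, -0.018, 0.03], 0.56), ([0.538, -0.019, 0.033], 0.37)]
side knob0 [([0.544, -0.02, 0.038], 0.85)]
side double_burger [([0.497,
[... 338 characters left out ...]
([0.429, 0.404, 0.045], 0.75), ([0.441, 0.395, 0.066], 0.28)]
side rig [([0.788, 0.049, 0.009], 0.55)]
side jar [([0.448, -0.347, 0.106], 0.87)]
side ketchup [([0.584, 0.478, 0.112], 0.57), ([0.435, -0.508, 0.034], 0.4)]
side mustard [([0.571, -0.503, 0.119], 0.95), ([0.543, -0.021, 0.038], 0.44)]
side shaker [([0.685, -0.351, 0.056], 0.97), ([0.45, -0.349, 0.104], 0.68)]
side spatula [([0.229, 0.296, 0.003], 0.93), ([0.79, 0.047, 0.008], 0.43)]
side napkins [([0.57, -0.504, 0.116], 0.71), ([0.544, -0.016, 0.032], 0.59), ([0.432, -0.508, 0.036], 0.57)]
1.6 [ 6.75028238e-01 -6.08697486e-06  2.31304324e-01] [-2.22152297e+00 -2.22135110e+00 -6.59043819e-05] [-0.26909977 -0.14537848  0.7262623 ]
```

View pics/scene0.png

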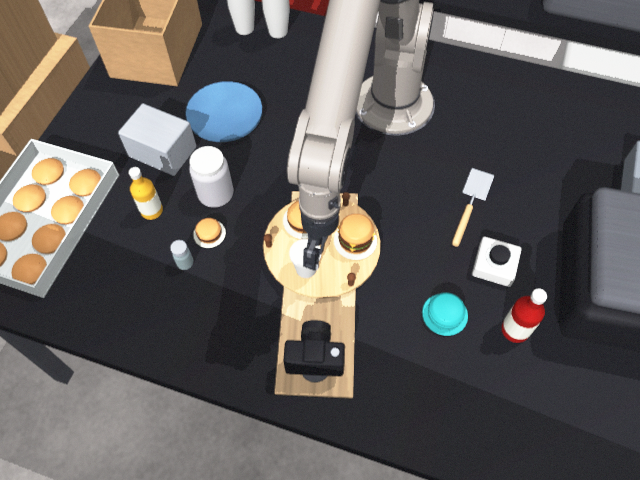

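View pics/side0.png

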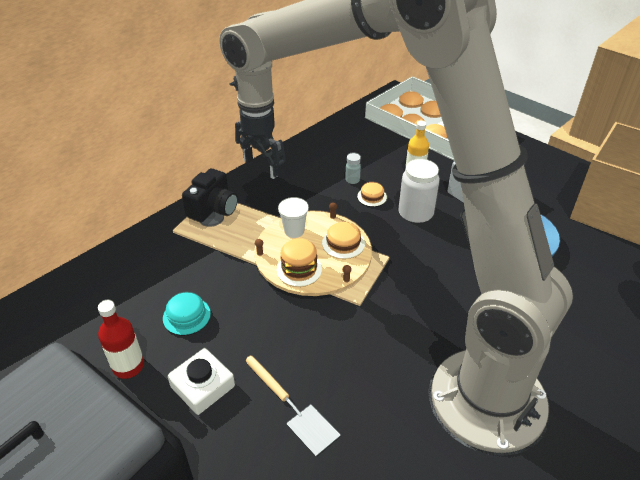

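The scene view shows the turntable centred near pixel (322,247), with knobs at (346,200), (268,240) and (351,279). The double burger is at (355,232), the camera is below at (315,350), and the button is at (499,255). The side view agrees: knobs at (333,207), (259,243), (347,269), button at (202,370). The gripper hovers near the camera, clear of everything.

```bash
cat > h.py <<'E'
from workcell import r
import numpy as np, cv2
from scipy.spatial.transform import Rotation as Ro
def ray(c,z,p,m=None):
    m=m or r.camera_model(c)
    o=np.array(m["orientation"],float); R=o if o.shape==(3,3) else (Ro.from_rotvec(o) if o.size==3 else Ro.from_quat(o)).as_matrix()
    e=np.array(m["eye"]); d=R@[(p[0]-m["cx"])/m["fx"],(p[1]-m["cy"])/m["fy"],1]
    return e+d*(z-e[2])/d[2]
E
python3 - <<'E'
from h import *
print(r.camera_model("scene"))
S=[(346,198),(268,238),(352,279)];T=[(347,269),(333,207),(259,243)]
for c,P in (("scene",S),("side",T)):
    for p in P: print(c,"knob",ray(c,.074,p).round(3))
for p in [(276,392),(354,395),(291,193),(358,193)]: print("plank",ray("scene",.01,p).round(3))
for p in [(174,231),(362,300)]: print("plank side",ray("side",.01,p).round(3))
print("btn",ray("scene",.067,(500,255)).round(3),ray("side",.067,(202,371)).round(3))
print("burg",ray("scene",.1,(356,229)).round(3),ray("side",.1,(299,252)).round(3))
for c in("scene","side"):
    im=r.grab_frame(c)[:,:,::-1]; 
    x0,y0,w,h=(255,180,140,225) if c=="scene" else (170,160,230,150)
    k=3 if c=="side" else 2.6
    cv2.imwrite(f"pics/{c}c.png",cv2.resize(im[y0:y0+h,x0:x0+w],None,fx=k,fy=k,interpolation=cv2.INTER_CUBIC))
E
```

```text
{'fx': 620.0964214346932, 'fy': 620.0964214346932, 'cx': 315.33064197468195, 'cy': 238.10138979073216, 'eye': array([1.28431191, 0.21754925, 1.41391675]), 'orientation': array([-1.62117181, -2.26312256,  0.62160273])}
scene knob [ 0.42  -0.02   0.074]
scene knob [ 0.596 -0.168  0.074]
scene knob [0.638 0.065 0.074]
side knob [ 0.412 -0.021  0.074]
side knob [ 0.591 -0.166  0.074]
side knob [0.629 0.063 0.074]
plank [ 0.937 -0.022  0.01 ]
plank [0.887 0.149 0.01 ]
plank [ 0.41  -0.178  0.01 ]
plank [ 0.353 -0.005  0.01 ]
plank side [0.883 0.148 0.01 ]
plank side [ 0.357 -0.017  0.01 ]
btn [0.456 0.389 0.067] [0.437 0.389 0.067]
burg [0.516 0.036 0.1  ] [0.515 0.035 0.1  ]
```

View pics/scenec.png

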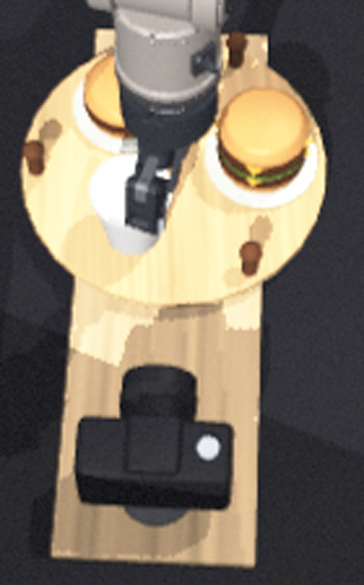

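View pics/sidec.png

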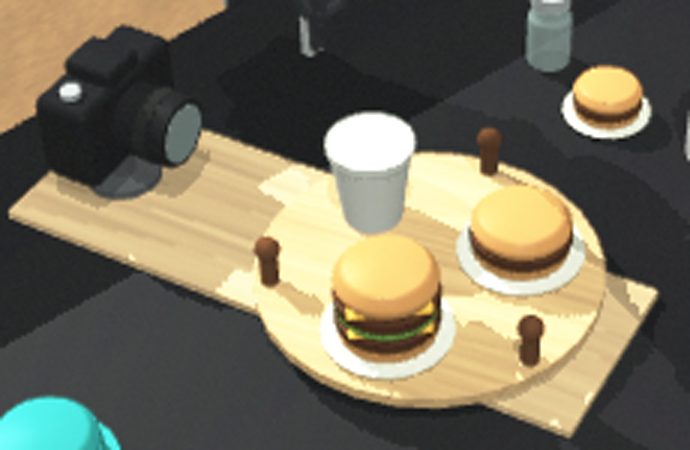

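Measured: the turntable axis is at (0.546, -0.041) with all three knobs about 135 mm from it, as they should be. The rig axis lies at 16°, and the double burger at 111°, so the platter has to turn -95°. I'll straddle knob2 at (0.632, 0.064), which is within reach throughout.

>>> carry_out --motion "0.79 -0.54 0 0 0 0 0.5;0.79 -0.54 0 0 0 0 0.5;0.79 -0.54 0 0 0 0 0.5;0.79 -0.54 0 0 0 0 0.5;0 0 0.56 0 0 1 0.5;0 0 0.56 0 0 1 0.5;0 0 0.56 0 0 1 0.5;0 0 0.56 0 0 1 0.5;0 0 0.56 0 0 1 0.5;0 0 0.56 0 0 1 0.5;0 0 0.56 0 0 1 0.5;0 0 0.56 0 0 1 0.5;0 0 0.56 0 0 1 0.5;0 0 0 0 0 0 0.5;0 0 0 0 0 0 0.5"

```text
clock: 3.2
tcp_pos: [0.6314, 0.0643, 0.1308]
ee_rot: [-2.859, -1.301, 0.0]
ft_force: [-0.2, -0.6, -0.1]
gripper_width: 0.0428
gripper_force: 0.0
```

```bash
python3 - <<'E'
from h import *
o=r.get_obs();print(o["clock"],o["tcp_pos"],o["gripper_width"],o["joint_pos"])
M=Ro.from_rotvec(o["ee_rot"]).as_matrix();print("toolY deg",np.degrees(np.arctan2(M[1,1],M[0,1])))
m=r.camera_model("wrist");im=r.grab_frame("wrist");cv2.imwrite("pics/w1.png",im[:,:,::-1]);np.save("m.npy",m,allow_pickle=True)
print(m)
E
```

```text
3.2 [0.63138205 0.06428895 0.13076614] 0.04280888830882223 [-0.30773535  0.51845471  0.14717766  1.75305663 -0.09493209  0.87710243
 -0.83567654]
toolY deg -41.07074452380747
{'fx': 427.48328261198776, 'fy': 427.48328261198776, 'cx': 316.92606927322856, 'cy': 239.269957861239, 'eye': array([0.68204864, 0.12291043, 0.27352652]), 'orientation': array([ 2.66872158, -1.00021689, -0.15439855])}
```

View pics/w1.png

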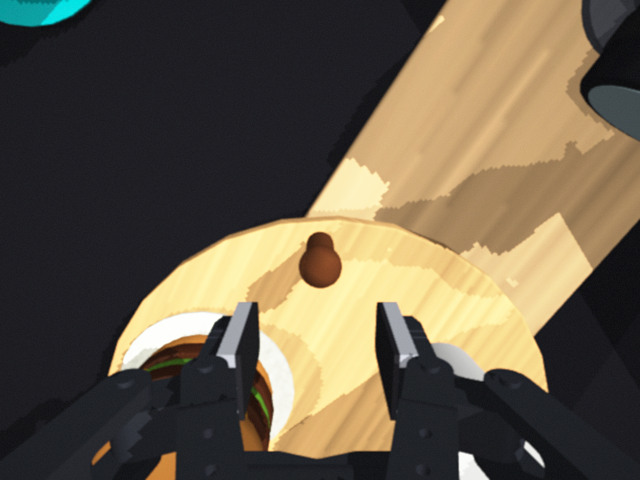

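The wrist view shows the knob's ball at (321,267), centred sideways between the fingers at x≈317. The burger's plate is to the left and the cup to the right.

```bash
python3 - <<'E'
from h import *
m=np.load("m.npy",allow_pickle=True).item()
k=ray("wrist",.072,(321,267),m);o=r.get_obs();M=Ro.from_rotvec(o["ee_rot"]).as_matrix()
print(k,"tool frame",M.T@(k-o["tcp_pos"]))
E
```

```text
[0.63199593 0.06230419 0.072     ] tool frame [-0.00121644  0.00126217  0.0591633 ]
```

>>> carry_out --motion "-0.03 0.03 0.95 0 0 0 0.6;0 0 0.95 0 0 0 0.6;0 0 0.95 0 0 0 0.6;0 0 0.95 0 0 0 0.6;0 0 0 0 0 0 0.6;0 0.11 0 0 0 0.2 0.6;0 0.16 0 0 0 0.3 0.6;0 0.16 0 0 0 0.3 0.6;0 0.22 0 0 0 0.4 0.6;0 0.27 0 0 0 0.5 0.6;0 0.32 0 0 0 0.6 0.6;0 0.38 0 0 0 0.7 0.6;0 0.38 0 0 0 0.7 0.6;0 0.38 0 0 0 0.7 0.6"

```text
clock: 4.65
tcp_pos: [0.6631, 0.0259, 0.0548]
ee_rot: [-3.046, -0.769, -0.001]
ft_force: [-0.1, 1.4, 1.4]
gripper_width: 0.0344
gripper_force: 0.6
```

>>> carry_out --motion "0 0.43 0 0 0 0.8 0.6;0 0.43 0 0 0 0.8 0.6;0 0.43 0 0 0 0.8 0.6;0 0.43 0 0 0 0.8 0.6;0 0.43 0 0 0 0.8 0.6;0 0.43 0 0 0 0.8 0.6;0 0.43 0 0 0 0.8 0.6;0 0.43 0 0 0 0.8 0.6;0 0.43 0 0 0 0.8 0.6;0 0.43 0 0 0 0.8 0.6;0 0.43 0 0 0 0.8 0.6;0 0.43 0 0 0 0.8 0.6;0 0.43 0 0 0 0.8 0.6;0 0.43 0 0 0 0.8 0.6;0 0.43 0 0 0 0.8 0.6;0 0.38 0 0 0 0.7 0.6;0 0.32 0 0 0 0.6 0.6;0 0.27 0 0 0 0.5 0.6;0 0.22 0 0 0 0.4 0.6;0 0.16 0 0 0 0.3 0.6"

```text
clock: 6.65
tcp_pos: [0.6547, -0.1214, 0.0546]
ee_rot: [2.97, -1.023, 0.001]
ft_force: [1.3, 0.6, 0.5]
gripper_width: 0.0341
gripper_force: 0.5
```

>>> carry_out --motion "0 0.27 0 0 0 0.5 0.6;0 0.27 0 0 0 0.5 0.6;0 0.27 0 0 0 0.5 0.6;0 0.22 0 0 0 0.4 0.6;0 0.11 0 0 0 0.2 0.6;0 0.11 0 0 0 0.2 0.6;0 0 0 0 0 0 0.6;0 -0.28 0 0 0 0 0.6;0 0 0 0 0 0 0.6;0 0 0 0 0 0 0.5;0 0 -0.5 0 0 0 0.5;0 0 -1 0 0 0 0.5;0 0 -1 0 0 0 0.5;0 0 -1 0 0 0 0.5;0 0 -1 0 0 0 0.5;0 0 -1 0 0 0 0.5;0 0 -1 0 0 0 0.5;0 0 0 0 0 -1 0.5"

```text
clock: 8.45
tcp_pos: [0.6437, -0.1368, 0.1884]
ee_rot: [-2.914, 1.172, -0.008]
ft_force: [-0.2, 0.0, -0.1]
gripper_width: 0.0427
gripper_force: 0.0
```

```bash
python3 - <<'E'
from h import *
o=r.get_obs();print(o["clock"],o["tcp_pos"],o["joint_pos"])
for c in("scene","side"):
    im=r.grab_frame(c)[:,:,::-1]
    x0,y0,w,h=(255,180,140,225) if c=="scene" else (170,160,230,150)
    im=im[y0:y0+h,x0:x0+w]
    if c=="scene": a=cv2.resize(im,None,fx=2.6,fy=2.6)
    else: b=cv2.resize(im,None,fx=1.8,fy=1.8)
    print(c,[(np.round(d["point"],3).tolist(),round(d["confidence"],2)) for d in r.boxes_of(c,"double_burger")])
out=np.zeros((a.shape[0],a.shape[1]+b.shape[1],3),np.uint8);out[:a.shape[0],:a.shape[1]]=a;out[:b.shape[0],a.shape[1]:]=b
cv2.imwrite("pics/after.png",out);print(a.shape)
E
```

```text
8.45 [ 0.64372519 -0.13680396  0.18835253] [-0.33269875  0.55806993  0.64597644  1.67740021 -0.38134453  1.02962712
 -1.89730978]
scene [([0.648, -0.013, 0.104], 0.72)]
side [([0.608, -0.001, 0.092], 0.61)]
(585, 364, 3)
```

View pics/after.png

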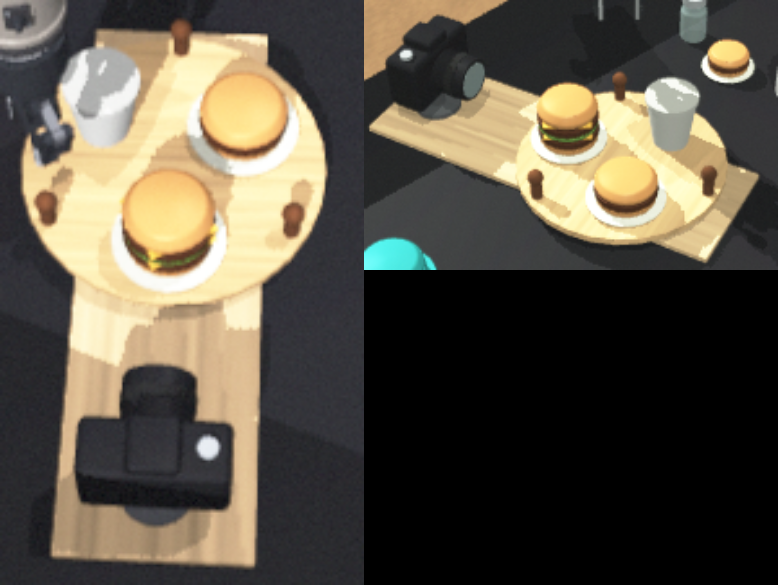

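The double burger now faces the lens. In the crop its bun is at (169,208), the camera at (155,450) and the knobs at (181,32), (46,203) and (292,215). I'll measure its offset from the lens axis.

```bash
python3 - <<'E'
from h import *
u=lambda p:(p[0]/2.6+255,p[1]/2.6+180); v=lambda p:((p[0]-364)/1.8+170,p[1]/1.8+160)
ks=np.array([ray("scene",.072,u(p)) for p in [(181,32),(46,203),(292,215)]]);kd=np.array([ray("side",.072,v(p)) for p in [(708,175),(620,80),(536,178)]])
print(ks.round(3),kd.round(3))
a=np.radians(16.1);ex=np.array([np.cos(a),np.sin(a)]);ey=np.array([-ex[1],ex[0]])
for K in(ks,kd):
    c=K[:,:2].mean(0);d=c-K[0,:2];print("centre",c,"seat ang vs rig",np.degrees(np.arctan2(d@ey,d@ex)))
c=np.array([.548,-.041])
for n,q in (("plate s",ray("scene",.04,u((169,232)))),("bun s",ray("scene",.105,u((169,203)))),("bun side",ray("side",.105,v((568,105)))),("plate side",ray("side",.042,v((569,137))))):
    print(n,q,(q[:2]-c)@ex,(q[:2]-c)@ey)
print("lens",ray("side",.088,v((474,80))))
q=ray("side",.088,v((474,80)))[:2]-c;print(q@ex,q@ey)
im=r.grab_frame("scene");P=np.array([ray("scene",.01,u(p))[:2] for p in [(96,30),(267,34),(52,553),(255,566)]]);print(P, [(float((p-c)@ex),float((p-c)@ey)) for p in P])
E
```

```text
[[ 0.419 -0.078  0.072]
 [ 0.644 -0.137  0.072]
 [ 0.583  0.087  0.072]] [[ 0.415 -0.076  0.072]
 [ 0.64  -0.137  0.072]
 [ 0.577  0.088  0.072]]
centre [ 0.54871386 -0.04286618] seat ang vs rig -0.8417362010917573
centre [ 0.54381077 -0.04164204] seat ang vs rig -1.29874088026138
plate s [ 0.62097428 -0.0225498   0.04      ] 0.07522868143725107 -0.002510271526700742
bun s [ 0.62397966 -0.02085312  0.105     ] 0.07858669364406713 -0.0017135737996896824
bun side [ 0.625819   -0.01938049  0.105     ] 0.08076227734264207 -0.0008087692979480256
plate side [ 0.62836774 -0.02012826  0.042     ] 0.08300369114469405 -0.002234021169352734
lens [0.78018238 0.02421318 0.088     ]
0.2411605601762362 -0.0017321150021028834
[[ 0.40495745 -0.17758855]
 [ 0.35310951 -0.00548511]
 [ 0.9395265  -0.0231925 ]
 [ 0.89310381  0.14928183]] [(-0.17531030678315523, -0.09156363475825494), (-0.1773979169839038, 0.08816795154088292), (0.38110877895885187, -0.09146696479786644), (0.384336490193334, 0.08711647360260757)]
```

The burger is within about 3 mm of the lens axis, so the platter is done. Next is the button, with the fingers shut.

>>> carry_out --motion "0 0 -0.5 0 0 -1 1;0 0 -0.5 0 0 -1 1;0 0 -0.5 0 0 -1 1;0 0 -0.5 0 0 -1 1;0 0 0 0 0 -1 1;0 0 0 0 0 -1 1;0 0 0 0 0 -1 1;0 0 0 0 0 -1 1;0 0 0 0 0 -1 1;0 0 0 0 0 -1 1;0 0 0 0 0 -1 1;0 0 0 0 0 -1 1;0 0 0 0 0 -1 1;0 0 0 0 0 -1 1;0 0 0 0 0 -1 1;0 0 0 0 0 -1 1;0 0 0 0 0 -1 1;0 0 0 0 0 -1 1;0 0 0 0 0 -1 1;0 0 0 0 0 -1 1"

```text
clock: 10.7
tcp_pos: [0.6417, -0.1359, 0.2238]
ee_rot: [-2.87, -1.276, 0.002]
ft_force: [-0.2, 0.2, -0.6]
gripper_width: -0.0002
gripper_force: 0.0
```

>>> carry_out --motion "0.52 -1 0 0 0 0 1;0.52 -1 0 0 0 0 1;0.52 -1 0 0 0 0 1;0.52 -1 0 0 0 0 1;0.52 -1 0 0 0 0 1;0.52 -1 0 0 0 0 1;0.52 -1 0 0 0 0 1;0.52 -1 0 0 0 0 1;0.52 -1 0 0 0 0 1;0.52 -1 0 0 0 0 1;0.52 -1 0 0 0 0 1;0.52 -1 0 0 0 0 1;0.52 -1 0 0 0 0 1;0.52 -1 0 0 0 0 1;0.52 -1 0 0 0 0 1;0.52 -1 0 0 0 0 1;0.52 -1 0 0 0 0 1;0.52 -1 0 0 0 0 1;0.52 -1 0 0 0 0 1;0.52 -1 0 0 0 0 1"

```text
clock: 12.7
tcp_pos: [0.4847, 0.2873, 0.224]
ee_rot: [2.873, 1.271, -0.002]
ft_force: [0.6, -0.2, 0.3]
gripper_width: -0.0002
gripper_force: 0.0
```

>>> carry_out --motion "0.52 -0.97 0 0 0 0 1;0.52 -0.97 0 0 0 0 1;0.52 -0.97 0.7 0 0 0 1;0.52 -0.97 0.7 0 0 0 1;0.52 -0.97 0.7 0 0 0 1;0 0 0.7 0 0 0 1;0 0 0.7 0 0 0 1;0 0 0 0 0 0 1;0 0 0 0 0 0 1"

```text
clock: 13.6
tcp_pos: [0.449, 0.3891, 0.1543]
ee_rot: [2.872, 1.27, -0.001]
ft_force: [0.2, 0.2, -0.0]
gripper_width: 0.0003
gripper_force: 0.0
```

```bash
python3 - <<'E'
from h import *
o=r.get_obs();print(o["clock"],o["tcp_pos"],o["joint_pos"],o["ft_force"])
M=Ro.from_rotvec(o["ee_rot"]).as_matrix()
im=r.grab_frame("wrist");cv2.imwrite("pics/w2.png",im[:,:,::-1])
print([(np.round(d["point"],3).tolist(),round(d["confidence"],2)) for d in r.boxes_of("wrist","button_top")])
# dark round button blobs
g=cv2.cvtColor(im,cv2.COLOR_RGB2GRAY)
m=r.camera_model("wrist");np.save("m.npy",m,allow_pickle=True)
E
```

```text
13.6 [0.44904756 0.3891401  0.15431829] [-0.87671577  0.42823278  0.07426946  1.8307242  -0.03901253  0.8849673
 -1.52261476] [ 0.20294708  0.16868472 -0.03163745]
[([0.452, 0.396, 0.066], 0.97)]
```

View pics/w2.png

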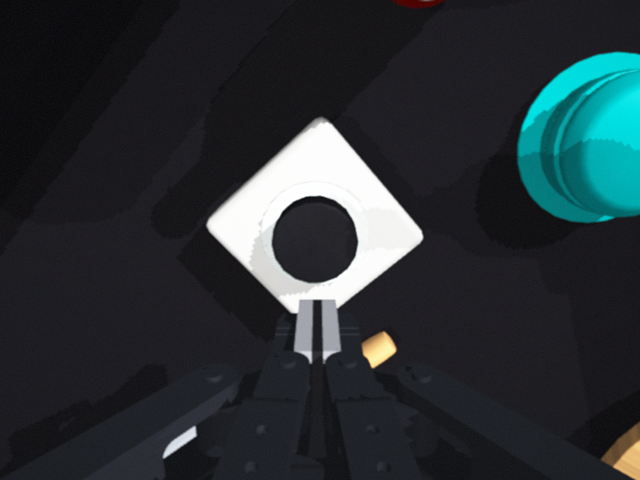

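The wrist view shows the button's black face centred at (315,239), just ahead of the shut fingers.

```bash
python3 - <<'E'
from h import *
m=np.load("m.npy",allow_pickle=True).item()
k=ray("wrist",.067,(315,239),m);o=r.get_obs();M=Ro.from_rotvec(o["ee_rot"]).as_matrix()
print(k,"tool frame",M.T@(k-o["tcp_pos"]))
E
```

```text
[0.45135094 0.39418311 0.067     ] tool frame [ 0.00439946 -0.00136167  0.08825424]
```

>>> carry_out --motion "0.22 -0.07 0.8 0 0 0 1;0 0 0.9 0 0 0 1;0 0 0.9 0 0 0 1;0 0 0.9 0 0 0 1;0 0 0.5 0 0 0 1;0 0 0.15 0 0 0 1;0 0 0.15 0 0 0 1;0 0 0 0 0 0 1"

```text
clock: 14.5
tcp_pos: [0.4506, 0.395, 0.0688]
ee_rot: [-2.872, -1.273, -0.001]
ft_force: [-0.3, -0.4, -0.0]
gripper_width: -0.0002
gripper_force: 0.0
```

Next I press to about z = 0.060, the halfway stop.

>>> carry_out --motion "0 0 0.1 0 0 0 1;0 0 0.1 0 0 0 1;0 0 0.1 0 0 0 1;0 0 0.1 0 0 0 1;0 0 0 0 0 0 1"

```text
clock: 15.0
tcp_pos: [0.4508, 0.3952, 0.0607]
ee_rot: [-2.871, -1.273, -0.002]
ft_force: [1.0, 1.2, 2.4]
gripper_width: 0.0
gripper_force: 1.3
```

>>> carry_out --motion "0 0 0.04 0 0 0 1;0 0 0 0 0 0 1;0 0 0 0 0 0 1"

```text
clock: 15.3
tcp_pos: [0.4508, 0.3952, 0.0601]
ee_rot: [-2.871, -1.273, -0.002]
ft_force: [1.4, 0.6, 4.4]
gripper_width: 0.0001
gripper_force: 2.3
```

The force is 4.4 N at z = 0.060, so the button is at its halfway stop. I'll hold there, then press fully.

>>> carry_out --motion "0 0 0 0 0 0 1;0 0 0 0 0 0 1;0 0 0 0 0 0 1;0 0 0 0 0 0 1;0 0 0 0 0 0 1;0 0 0 0 0 0 1;0 0 0 0 0 0 1;0 0 0 0 0 0 1;0 0 0 0 0 0 1;0 0 0 0 0 0 1"

```text
clock: 16.3
tcp_pos: [0.4508, 0.3952, 0.0601]
ee_rot: [-2.871, -1.273, -0.002]
ft_force: [1.9, 1.6, 5.3]
gripper_width: -0.0
gripper_force: 2.6
```

>>> carry_out --motion "0 0 0.15 0 0 0 1;0 0 0.15 0 0 0 1;0 0 0.1 0 0 0 1;0 0 0 0 0 0 1;0 0 0 0 0 0 1"

```text
clock: 16.8
tcp_pos: [0.4508, 0.3952, 0.0529]
ee_rot: [-2.871, -1.273, -0.002]
ft_force: [0.1, 0.3, 12.1]
gripper_width: -0.0
gripper_force: 6.3
```

The force is 12 N at z = 0.053, so the button is fully down. I'll release it and rise clear.

>>> carry_out --motion "0 0 0 0 0 0 1;0 0 -0.4 0 0 0 1;0 0 -0.5 0 0 0 1;0 0 -0.8 0 0 0 1;0 0 -1 0 0 0 1;0 0 -1 0 0 0 1;0 0 -1 0 0 0 1;0 0 -1 0 0 0 1;0 0 0 0 0 0 1;0 0 0 0 0 0 1"

```text
clock: 17.8
tcp_pos: [0.4496, 0.3941, 0.165]
ee_rot: [2.871, 1.273, -0.002]
ft_force: [-0.4, 0.3, -1.2]
gripper_width: 0.0
gripper_force: 0.0
```

```bash
python3 - <<'E'
from h import *
im=r.grab_frame("scene")[:,:,::-1];cv2.imwrite("pics/end.png",im)
E
```

```text
(no output)
```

View pics/end.png

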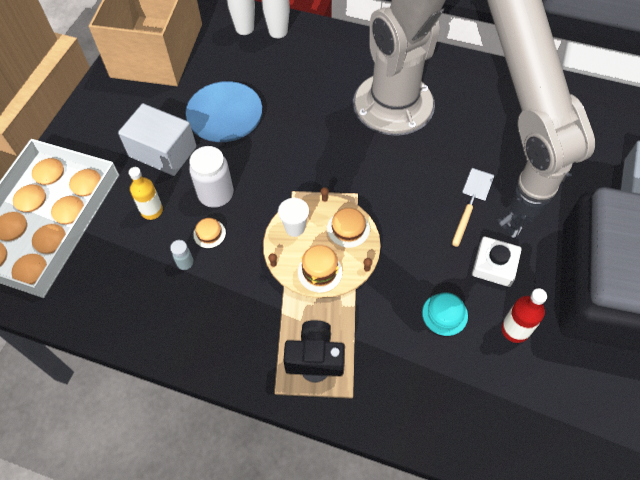

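The double burger (320,262) faces the camera, the button is up at (499,255), all the bystanders are where they were, and the arm is clear.

```bash
python3 -c "
from workcell import r
print(r.close_job())"
```

```text
the job is handed in; nothing more can be done
None
```

The menu-board photo is taken and the job handed in (no verdict was returned): the double burger stands within about 3 mm of the lens axis, and the button was held halfway for over a second, pressed fully and released, with nothing else moved.

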